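# Stack the amber sample tiles and press their ticket into the shelf rail

### The arm

A 6-joint arm with a two-finger parallel gripper is mounted at the origin on the work surface. World frame = base frame: x ahead of the robot, y to its left, z up, the work surface at z = 0. Lengths are in m, angles in rad, forces in N, time in s.
With the tool pointing down it reaches from about 0.275 to 0.825 m from the base axis. Payload 4.9 kg.
Tool frame: the origin (TCP) lies between the finger pads; the fingertips stand 25 mm ahead of it and the grasp point (between the pads) lies 6 mm ahead of it; z points along the fingers, y is the line along which they close (so a half turn about z gives the same grasp; the last joint's range is limited). The gripper opens to 85 mm and grips with 20 to 120 N. Pads are 22 mm wide; open, the fingers measure 114 mm over their backs; the gripper's body (76 mm by 85 mm) begins 54 mm behind the grasp point. The pads swing forward as they close: fully open they stand 13 mm farther back than shut.
Start: joints at [1.117, 0.326, -0.193, 1.052, 0, 1.437], TCP at [0.173, 0.522, 0.256] pointing down, gripper open.
Joint ranges: [-2.65, 2.65], [-0.97, 1.79], [-1.3, 1.35], [-1.93, 2.1], [-1.47, 1.37], [-3.14, 3.14]. Speed limits (rad/s): [2.57, 2.57, 3.14, 3.14, 3.14, 3.14].

### API

Orientations are given as a rotation vector (axis times angle).
In Python, from plant import env, camera, ticket gives the robot as it stands.
- The arm moves only by the shell command python3 -m handwheel 'ROWS' [FORCE]. ROWS is JSON, a list of rows, each an object with "claw": the opening, from 0 (shut) to 1 (fully open); "dp": the shift along the tool's x, y, z in units of 0.03 m (1.0 is 0.03 m), a list of three; "dr": the turn, a rotation vector about the tool's x, y, z in units of 90 degrees (1.0 is 90 degrees), a list of three. In form: [{"claw": claw, "dp": [dx, dy, dz], "dr": [rx, ry, rz]}, ...]. A call has 1 to 10 rows; each row shifts and turns the commanded pose from where the row before left it, along the tool's axes as they then stand; what a row does not reach is not made up. A row lasts 1/10 s, in which the tool goes at most 50 mm and 8.59 degrees, less where a joint would pass 70% of its speed; a pose out of reach is approached as far as the arm can. A call with a number of a shift or a turn outside -1 to 1 is refused whole. A call with a gripper value outside its range is refused whole. The fingers move at their own pace and stop on an object; FORCE is the grip in N (left out, the last holds). Time passes only in rows, so rows that do not move let the fingers close. It gives the time, the measured TCP pose, the force, the opening and the grip force at its end, in the units of the state.
- env.observe(): the state, without advancing time (a new reading comes with each control period).
- camera(name): name is "side" or "top"; returns a dict with "pixels" (480x640x3 uint8, blue, green, red), "range_z" (480x640 float32, m along the optical axis (not along the pixel's ray), 0 where there is no reading), "fx", "fy", "cx", "cy" (pixels), "view" (4x4, takes a point from world to camera coordinates). Camera axes: x right, y down, z forward; pixel columns grow to the right and rows downward; lengths in m; the calibration is good to about 2 mm. A picture is of the moment at which its call begins.
- ticket.job_done(): hands the job in; it is judged then, once.
The state is a dict: "t": time; "qpos": joint angles; "qvel": joint speeds; "joint_torque": joint torques, N m; "eef_pos": TCP position; "eef_rot": TCP orientation; "wrist_force": force on the tool from outside, world axes, zero at the start; "wrist_torque": the same for the moment, N m; "grip_width": opening from 0.0 (shut) to 1.0 (fully open); "grip_force": force on a finger pad.
Only numpy, scipy, OpenCV 4.12 (cv2) and the standard library are available. Lean on these libraries where they do the work, as an engineer would, in place of code of your own. Each camera call takes 0.05 s, during which the arm holds its last target. There are 200 camera calls.

### The job

Put away the amber glass samples: stack the two amber tiles from the white sheet squarely on the amber tile that lies on the shelf, edges flush, without shoving that tile about. Then take the amber ticket from the rack and push it straight down behind the sprung lip along the shelf's front edge, centred in front of the amber pile, until it is fully home; finish holding it there, still pressing it down firmly (about a kilogram's push, 10 N) but not ramming it. Leave the green and blue things and the bottle, pot and brush glass where they are.

Things in the scene. Friction and masses are not known exactly. Their poses are not given: they have to be found in the camera images.
- shelf: Low oak shelf, fixed on the bench, 150 deep (x) x 400 wide (y), flat top 70 mm up. Origin: centre of its underside; +x points to its back, the front edge (-x) faces the robot. Along the front edge runs a ticket rail: a channel open at the top, between a fixed back face at x = -77 mm (up to the shelf top) and a sprung white lip, flared at the top: mouth x = -77 to -86 mm at z = 71 mm.
- rail (a point): Point on the rubber floor strip of the rail, at the middle of the shelf's width, where the middle of a fully home ticket's foot comes: x = -79, y = 0, z = 50 mm in the shelf's frame. Axes as the shelf's.
- seat: The black rubber strip, the floor of the rail channel, 6 mm wide, its top 50 mm above the bench; fixed to the shelf. Origin under the middle of the strip, 46 mm above the bench.
- lip (a joint): Angle of the sprung white lip, hinged along its lower edge: 0 = at rest (narrowest gap 2.7 mm, 58 mm above the bench); it grows as the lip is pushed out to the front. A 4 mm tongue opens it by about 0.1; it clamps it with 3 to 5 N, so a ticket stops half way unless pushed: about 4 to 8 N to pass the narrow gap, less beyond, until the foot stands hard on the floor strip.
- amber_base: The amber glass tile already on the shelf, loose, 80 (x) x 50 (y) x 8 mm thick, lying flat. Origin: centre of its underside; x along its long side, which runs front to back on the shelf. It stands in one of three places along the shelf, beside the green and blue piles (centres about 125 mm apart).
- amber_base_c (a point): Centre of that tile, half-way up (4 mm above its underside). Axes as the tile's.
- tile_a_c (a point): First loose amber glass tile, 80 (x) x 50 (y) x 8 mm, 80 g, lying flat on the white sheet. This point is its centre, half-way up; x along its long side.
- tile_b_c (a point): Second loose amber glass tile, the same as the first. Centre, half-way up; x along its long side.
- sheet: White work sheet on the bench, fixed, 180 (x) x 270 (y) x 3 mm thick; origin: centre of its underside.
- amber_ticket_head (a point): Amber ticket holder, rigid plastic, 35 g, upright in the rack, the same front and back. Head 10 thick (x) x 60 wide (y) x 40 high mm, amber with a pale card; under it a white tongue 4 thick x 50 wide x 22 high, rounded foot. This point: centre of the head, 42 mm above the tongue's foot.
- amber_ticket_foot (a point): Middle of the lower end of the amber ticket's tongue; axes as the ticket's (x through its thickness, y along its width, z up).
- rack: Oak ticket rack, fixed, 44 (x) x 250 (y) x 30 mm high, with one groove along y, 5.6 mm wide. Three tickets (amber, green, blue, in any order, 78 mm apart) stand in it, the shoulders of their heads resting on its top, their tongues in the groove. Origin: centre of its underside.
- green_1_c (a point): Lower green tile on the shelf, 80 x 50 x 8 mm: centre. Leave it.
- green_2_c (a point): Upper green tile: centre. Leave it.
- blue_1_c (a point): Lower blue tile on the shelf, 80 x 50 x 8 mm: centre. Leave it.
- blue_2_c (a point): Upper blue tile: centre. Leave it.
- green_ticket_head (a point): Green ticket in the rack, same shape as the amber one: centre of its head. Leave it.
- blue_ticket_head (a point): Blue ticket in the rack, same shape: centre of its head. Leave it.
- bottle: White squeeze bottle, 48 mm across, 115 mm high; origin under its centre. Leave it.
- pot: Brown lidded pot, 96 mm across, 102 mm high; origin under its centre. Leave it.
- brush_glass: Glass of brushes, 72 mm across, 190 mm high with the brushes; origin under its centre. Leave it.
Mind the look-alikes: they are no part of the job. Leave any red look-alike of the part that bears tile_b_c alone. Leave any pink look-alike of the part that bears amber_ticket_head alone.

How it is judged:
On the way, in this order (a step that is already met when the one before it is completed fails the run):
1. both loose amber tiles lie squarely on the amber tile on the shelf, let go of (horizontal distance between each of tile_a_c, tile_b_c and amber_base_c below 0.005 m and z of tile_a_c in the frame of amber_base between 0.0095 and 0.0225 m and angle between the x axis of each of tile_a_c, tile_b_c and the x axis of amber_base, either way round below 0.1 rad and angle between each of tile_a_c, tile_b_c, amber_base's own z axis and vertical below 0.06 rad and z of tile_b_c in the frame of amber_base between 0.0095 and 0.0225 m and distance of amber_base from where it was at the start of the episode below 0.015 m and contact force between the fingers and tile_a below 0.05 N and contact force between the fingers and tile_b below 0.05 N), for 0.2 s.
2. the amber ticket is fully home behind the lip, centred in front of the amber pile (z of amber_ticket_foot in the frame of shelf between 0.046 and 0.0518 m and x of amber_ticket_foot in the frame of shelf between -0.0845 and -0.0755 m and angle between amber_ticket_foot's own z axis and vertical below 0.1 rad and angle between the y axis of amber_ticket_foot and the y axis of shelf, either way round below 0.08 rad and y of amber_ticket_foot in the frame of amber_base between -0.014 and 0.014 m), for 0.2 s.
At the end, for the whole second after the job is handed in: Amber tiles piled: centres within 5 mm of the base tile, edges within 0.1 rad, base moved under 15 mm. Amber ticket behind the lip, foot within 1.8 mm of the floor strip, upright, in line (0.08 rad), within 14 mm of the pile's middle, fingers on it, over 4 N on the strip (all of step 2 and horizontal distance between each of tile_a_c, tile_b_c and amber_base_c below 0.005 m and z of tile_a_c in the frame of amber_base between 0.0095 and 0.0225 m and angle between the x axis of each of tile_a_c, tile_b_c and the x axis of amber_base, either way round below 0.1 rad and angle between each of tile_a_c, tile_b_c, amber_base's own z axis and vertical below 0.06 rad and z of tile_b_c in the frame of amber_base between 0.0095 and 0.0225 m and distance of amber_base from where it was at the start of the episode below 0.015 m and contact force between amber_ticket and seat above 4 N and contact force between the fingers and amber_ticket above 2 N); the arm keeps its last pose, push and grip.
It fails at once if a green or blue tile or ticket, or the bottle, pot or brush glass, is moved by more than 15 mm (distance of any of green_1_c, green_2_c, blue_1_c, blue_2_c, green_ticket_head, blue_ticket_head, bottle, pot, brush_glass from where it was at the start of the episode above 0.015 m).
It fails at once if the ticket is rammed down on the floor strip with more than 60 N (contact force between amber_ticket and seat above 60 N).
It fails at once if the amber tile on the shelf is shoved by more than 15 mm (distance of amber_base from where it was at the start of the episode above 0.015 m).
It also fails if it takes over 61 s, if anything falls off the work surface, if the arm or the gripper's body presses on something with over 40 N, if the wrist force passes 120 N, or if a joint passes its speed limit or range.

## Working session

There is one attempt and no reset: what is moved stays moved. The work goes in short steps, Python scripts to look and compute and a shell command to move; the robot and the scene stay as the last step left them, time stands still between calls to the robot, and variables do not carry over. Pictures are saved under pics/ and viewed, at most 12 in all, crops included, and the job is handed in when it is done.

```bash
ls; mkdir -p pics; cat > h.py <<'E'
import numpy as np, cv2
from plant import env, camera, ticket
def pts(c):
    "world xyz per pixel from depth"
    v,u=np.mgrid[0:480,0:640]; z=c["range_z"].astype(float)
    P=np.stack([(u-c["cx"])/c["fx"]*z,(v-c["cy"])/c["fy"]*z,z],-1)
    V=np.array(c["view"]); return (P-V[:3,3])@V[:3,:3]
def ray(c,uv,h):
    V=np.array(c["view"]);R=V[:3,:3];o=-R.T@V[:3,3]
    uv=np.atleast_2d(uv).astype(float)
    d=np.c_[(uv[:,0]-c["cx"])/c["fx"],(uv[:,1]-c["cy"])/c["fy"],np.ones(len(uv))]@R
    return o+d*((h-o[2])/d[:,2])[:,None]
E
python3 - <<'E'
from h import *
for n in("top","side"):
    c=camera(n); cv2.imwrite(f"pics/{n}0.png",c["pixels"]); np.savez(f"{n}0.npz",**c)
    V=np.array(c["view"]);print(n,c["fx"],c["cx"],c["cy"],(-V[:3,:3].T@V[:3,3]).round(3),V[:3,:3].round(2).tolist())
s=env.observe();print({k:np.round(v,3) for k,v in s.items()})
E
```

```text
pics
top 620.2858961231398 317.3025953417431 249.1426654101366 [ 0.17  -0.023  1.747] [[0.1, -1.0, 0.0], [-0.97, -0.09, -0.21], [0.2, 0.02, -0.98]]
side 521.47084536001 321.69014959387994 242.1270832531647 [-0.254 -0.715  0.856] [[0.69, -0.72, 0.02], [-0.41, -0.41, -0.81], [0.59, 0.56, -0.58]]
{'t': np.float64(0.1), 'qpos': array([ 1.117,  0.327, -0.193,  1.052, -0.   ,  1.437]), 'qvel': array([-0.001, -0.001,  0.002,  0.   , -0.   ,  0.001]), 'joint_torque': array([ 2.0000e-03, -4.4424e+01,  2.6304e+01,  8.0000e-03, -0.0000e+00,
       -0.0000e+00]), 'eef_pos': array([0.173, 0.522, 0.256]), 'eef_rot': array([-5.000e-01, -3.101e+00,  2.000e-03]), 'wrist_force': array([-0.019, -1.293,  0.387]), 'wrist_torque': array([-0.031,  0.041,  0.011]), 'grip_force': np.float64(0.0), 'grip_width': np.float64(0.999)}
```

View pics/top0.png

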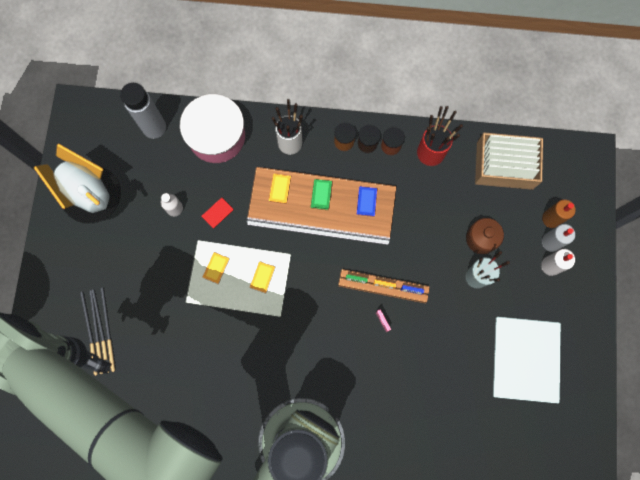

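View pics/side0.png

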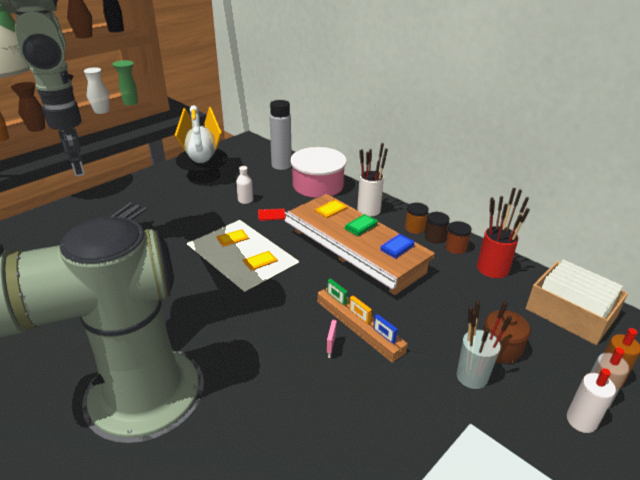

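The top view shows the amber base at (280,188), the loose tiles at (216,268) and (262,277), and the middle rack ticket, which is amber, at (386,282). In the side view the same items are at (331,208), (233,238), (261,261) and (360,308). The red tile and the pink ticket are the decoys.

```bash
cat >> h.py <<'E'
def blobs(c,lo,hi,mn=15):
    hsv=cv2.cvtColor(c["pixels"],cv2.COLOR_BGR2HSV)
    m=cv2.inRange(hsv,np.array(lo),np.array(hi))
    n,L,st,ce=cv2.connectedComponentsWithStats(m)
    return [(L==i,st[i,4],ce[i]) for i in range(1,n) if st[i,4]>=mn]
def rect(c,m,h):
    "blob outline cast onto plane h -> centre xy, sizes, long-side angle"
    b=cv2.findContours(m.astype(np.uint8),cv2.RETR_EXTERNAL,cv2.CHAIN_APPROX_NONE)[0][0][:,0]
    P=ray(c,b,h)[:,:2].astype(np.float32)
    ce=ray(c,np.argwhere(m)[:,::-1],h)[:,:2].mean(0)
    (x,y),(w,hh),a=cv2.minAreaRect(P*1000)
    if w<hh:w,hh,a=hh,w,a+90
    return ce.round(4),np.round([x,y],1),np.round([w,hh],1),round((a+90)%180-90,1)
E
python3 - <<'E'
from h import *
for n in("top","side"):
    c=dict(np.load(f"{n}0.npz")); P=pts(c)
    for nm,lo,hi in(("amber",(18,130,70),(32,255,255)),("green",(50,120,50),(75,255,255)),("blue",(105,120,60),(125,255,255))):
        for m,a,ce in blobs(c,lo,hi,25):
            if not(170<ce[0]<450 and 150<ce[1]<360): continue
            q=np.median(P[m],0); print(n,nm,a,ce.round(),q.round(3),*rect(c,m,q[2]))
E
```

```text
top amber 487 [279. 188.] [0.684 0.131 0.077] [0.6836 0.1306] [684.  130.7] [81.  49.1] -3.1
top amber 399 [216. 266.] [0.456 0.292 0.011] [0.4555 0.2912] [454.1 291.1] [73.5 47.1] -16.3
top amber 425 [262. 276.] [0.44  0.157 0.011] [0.4401 0.157 ] [440.3 157. ] [73.9 46.9] -13.2
top amber 100 [384. 283.] [ 0.443 -0.184  0.067] [ 0.4436 -0.1833] [ 442.9 -183.7] [59.2 14.1] 84.0
top green 481 [321. 194.] [0.675 0.013 0.085] [0.6749 0.0125] [674.8  12.4] [80.5 48.5] -1.3
top green 62 [356. 278.] [ 0.451 -0.105  0.068] [ 0.4517 -0.1053] [ 451.7 -105.7] [55.7  8.2] 84.0
top blue 489 [366. 201.] [ 0.666 -0.115  0.085] [ 0.667  -0.1153] [ 667.2 -115.2] [79.7 49.1] -0.6
top blue 85 [413. 289.] [ 0.436 -0.262  0.068] [ 0.4361 -0.261 ] [ 435.9 -260.9] [58.5 11.2] 84.7
side amber 317 [331. 208.] [0.681 0.127 0.076] [0.6814 0.1276] [681.5 128.8] [87.1 57.7] -4.4
side amber 287 [232. 237.] [0.45  0.288 0.01 ] [0.45   0.2884] [450.9 288.9] [77.2 51.6] -14.0
side amber 338 [260. 260.] [0.436 0.155 0.01 ] [0.4363 0.1543] [437.1 154.3] [78.9 51.1] -12.3
side amber 139 [362. 307.] [ 0.442 -0.196  0.067] [ 0.4388 -0.1959] [ 437.5 -197.8] [90.3 27.2] 66.5
side amber 31 [358. 310.] [ 0.438 -0.184  0.051] [ 0.4381 -0.1847] [ 437.4 -184.5] [28.4  9.6] 76.4
side green 412 [361. 225.] [0.67  0.006 0.084] [0.6697 0.0057] [671.1   5.8] [97.3 58.6] -0.5
side green 134 [339. 289.] [ 0.45  -0.112  0.066] [ 0.4484 -0.1157] [ 444.6 -118.4] [93.6 31.4] 73.8
side green 29 [335. 293.] [ 0.446 -0.108  0.051] [ 0.4458 -0.1073] [ 445.8 -107.2] [27.6  9.2] 83.1
side blue 476 [397. 245.] [ 0.662 -0.12   0.084] [ 0.6626 -0.1214] [ 664.4 -121.3] [96.6 57.9] 1.7
side blue 177 [387. 326.] [ 0.435 -0.266  0.067] [ 0.4323 -0.2711] [ 429.1 -272.8] [86.8 33.2] 73.0
side blue 45 [383. 330.] [ 0.43  -0.263  0.05 ] [ 0.4308 -0.2627] [ 430.7 -263.4] [32.9  9.3] 76.3
```

```bash
cat >> h.py <<'E'
from scipy.spatial.transform import Rotation as Ro
def plan(x,y,z,yaw):
    "tool-down target; yaw(deg)=direction of closing line (tool y) in world"
    s=env.observe();R=Ro.from_rotvec(s["eef_rot"]);p=np.array(s["eef_pos"])
    best=None
    for k in(0,180):
        a=np.radians(yaw+k);Y=np.array([np.cos(a),np.sin(a),0]);Z=np.array([0,0,-1.]);T=Ro.from_matrix(np.c_[np.cross(Y,Z),Y,Z])
        r=(R.inv()*T).as_rotvec()
        if best is None or np.linalg.norm(r)<np.linalg.norm(best[0]):best=(r,T)
    r,T=best
    d=np.array([x,y,z])-p
    print("turn first dr",(r/(np.pi/2)).round(3),"then dp",(T.inv().apply(d)/.03).round(2),"| untouched-axes dp",(R.inv().apply(d)/.03).round(2))
def st():
    s=env.observe();print("t",round(float(s["t"]),2),"p",np.round(s["eef_pos"],4),"F",np.round(s["wrist_force"],1),"w",round(float(s["grip_width"]),3),"g",round(float(s["grip_force"]),1),"q6",np.round(s["qpos"][5],2))
E
python3 - <<'E'
from h import *
for n in("top","side"):
    c=dict(np.load(f"{n}0.npz")); 
    for m,a,ce in blobs(c,(15,90,30),(35,255,255),150):
        if not(170<ce[0]<450 and 150<ce[1]<300): continue
        print(n,a,ce.round(),*rect(c,m,.011 if ce[1]>230 else .078))
c=dict(np.load("top0.npz"))
for m,a,ce in blobs(c,(0,0,90),(180,60,255),1000):
    if 100<ce[0]<450 and 150<ce[1]<330: print("white",a,ce.round(),*rect(c,m,.003))
for m,a,ce in blobs(c,(3,60,60),(17,220,255),1000):
    if 100<ce[0]<450 and 150<ce[1]<330: print("oak",a,ce.round(),*rect(c,m,.07))
plan(.440,.157,.12,-13+90)
E
```

```text
top 552 [279. 188.] [0.683  0.1307] [683.2 130.7] [83.9 53.7] -3.0
top 481 [215. 268.] [0.4519 0.2921] [452.4 292.2] [79.3 50.6] -16.5
top 476 [262. 277.] [0.4381 0.1577] [438.6 157.9] [79.3 49.5] -13.0
side 360 [331. 208.] [0.6794 0.1262] [680.7 126.6] [92.4 61.7] -3.4
side 343 [232. 237.] [0.4475 0.2862] [448.6 286. ] [81.5 59. ] -16.1
side 394 [260. 260.] [0.4345 0.1522] [435.  152.7] [81.1 56.7] -11.6
white 1164 [318. 231.] [0.5882 0.0131] [588.3  13.6] [419.2  24.4] 87.1
white 5198 [238. 279.] [0.4277 0.2249] [430.7 225. ] [275.8 186.9] 87.0
oak 5860 [322. 203.] [0.6533 0.0084] [659.5   8.2] [403.9 152.5] 87.2
oak 1262 [383. 287.] [ 0.4338 -0.1806] [ 436.2 -181.4] [248.3  51.7] 84.2
turn first dr [-0.001 -0.    -0.059] then dp [-11.42  -9.84   4.52] | untouched-axes dp [-12.28  -8.73   4.53]
```

```bash
python3 -m handwheel '[{"claw":1,"dp":[0,0,0],"dr":[0,0,-0.059]},{"claw":1,"dp":[-1,-0.9,0],"dr":[0,0,0]},{"claw":1,"dp":[-1,-0.9,0],"dr":[0,0,0]},{"claw":1,"dp":[-1,-0.9,0],"dr":[0,0,0]},{"claw":1,"dp":[-1,-0.9,0],"dr":[0,0,0]},{"claw":1,"dp":[-1,-0.9,0.2],"dr":[0,0,0]},{"claw":1,"dp":[-1,-0.9,0.4],"dr":[0,0,0]},{"claw":1,"dp":[-1,-0.9,0.6],"dr":[0,0,0]},{"claw":1,"dp":[-1,-0.9,0.7],"dr":[0,0,0]},{"claw":1,"dp":[-1,-0.9,0.7],"dr":[0,0,0]}]' 30; python3 -c "
from h import *
st();plan(.437,.156,.05,77)"
```

```text
t: 1.1
eef_pos: [0.3819, 0.2231, 0.1776]
eef_rot: [0.356, 3.121, 0.0]
wrist_force: [0.1, 0.3, 0.6]
grip_width: 1.002
grip_force: 0.0
t 1.1 p [0.3819 0.2231 0.1776] F [0.1 0.3 0.6] w 1.002 g 0.0 q6 0.59
turn first dr [ 0.  0. -0.] then dp [-2.29 -1.77  4.25] | untouched-axes dp [-2.29 -1.77  4.25]
```

```bash
python3 -m handwheel '[{"claw":1,"dp":[-0.79,-0.57,0.85],"dr":[0,0,0]},{"claw":1,"dp":[-0.75,-0.6,0.9],"dr":[0,0,0]},{"claw":1,"dp":[-0.75,-0.6,0.9],"dr":[0,0,0]},{"claw":0.75,"dp":[0,0,0.8],"dr":[0,0,0]},{"claw":0.75,"dp":[0,0,0.8],"dr":[0,0,0]},{"claw":0.75,"dp":[0,0,0.4],"dr":[0,0,0]},{"claw":0.75,"dp":[0,0,0.2],"dr":[0,0,0]},{"claw":0.75,"dp":[0,0,0],"dr":[0,0,0]},{"claw":0.75,"dp":[0,0,0],"dr":[0,0,0]}]' 30; python3 -c "
from h import *
st();plan(.437,.156,.03,77)
c=camera('side');cv2.imwrite('pics/s1.png',cv2.resize(c['pixels'][180:330,150:350],(800,600)))"
```

```text
t: 2.0
eef_pos: [0.4365, 0.1575, 0.0332]
eef_rot: [0.356, 3.121, 0.0]
wrist_force: [0.2, -0.0, -0.4]
grip_width: 0.754
grip_force: 0.0
t 2.0 p [0.4365 0.1575 0.0332] F [ 0.2 -0.  -0.4] w 0.754 g 0.0 q6 0.41
turn first dr [ 0.  0. -0.] then dp [-0.03 -0.05  0.11] | untouched-axes dp [-0.03 -0.05  0.11]
```

View pics/s1.png

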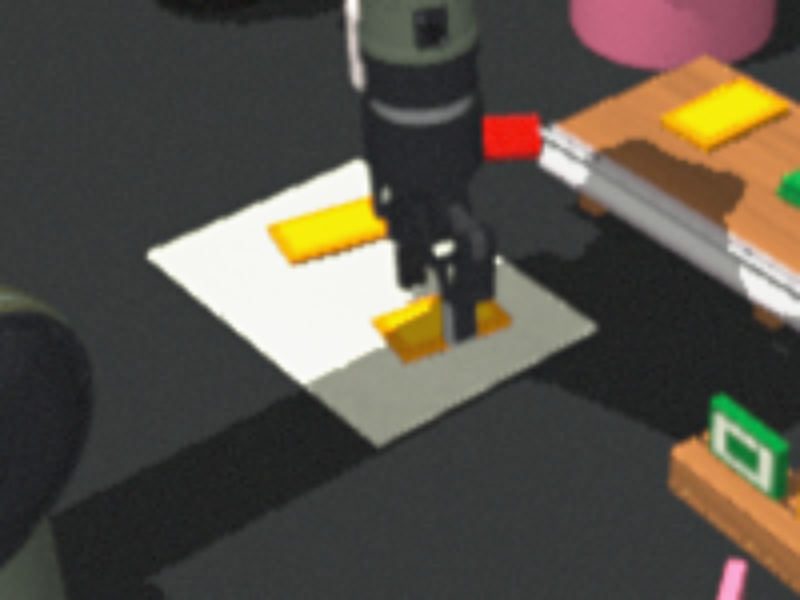

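The fingers straddle tile B, with the near finger at (460,325), about the middle of the tile's edge. Closing.

```bash
python3 -m handwheel '[{"claw":0.7,"dp":[0,0,0.1],"dr":[0,0,0]},{"claw":0.7,"dp":[0,0,0.05],"dr":[0,0,0]},{"claw":0.5,"dp":[0,0,0],"dr":[0,0,0]},{"claw":0.5,"dp":[0,0,0],"dr":[0,0,0]},{"claw":0.4,"dp":[0,0,0],"dr":[0,0,0]},{"claw":0.4,"dp":[0,0,0],"dr":[0,0,0]},{"claw":0.4,"dp":[0,0,0],"dr":[0,0,0]}]' 30; python3 -c "
from h import *
st();plan(.681,.129,.14,87)"
```

```text
t: 2.75
eef_pos: [0.4363, 0.1574, 0.0286]
eef_rot: [0.356, 3.121, 0.0]
wrist_force: [-1.1, -0.1, 6.0]
grip_width: 0.571
grip_force: 31.0
t 2.75 p [0.4363 0.1574 0.0286] F [-1.1 -0.1  6. ] w 0.571 g 31.0 q6 0.41
turn first dr [ 0.     0.    -0.111] then dp [-8.19 -0.52 -3.71] | untouched-axes dp [-8.16  0.91 -3.71]
```

```bash
python3 -m handwheel '[{"claw":0.4,"dp":[0,0,-0.6],"dr":[0,0,0]},{"claw":0.4,"dp":[0,0,-1],"dr":[0,0,-0.055]},{"claw":0.4,"dp":[0,0,-1],"dr":[0,0,-0.056]},{"claw":0.4,"dp":[-0.5,0,-1],"dr":[0,0,0]},{"claw":0.4,"dp":[-0.9,-0.1,-0.5],"dr":[0,0,0]},{"claw":0.4,"dp":[-1,-0.1,0],"dr":[0,0,0]},{"claw":0.4,"dp":[-1,-0.1,0],"dr":[0,0,0]},{"claw":0.4,"dp":[-1,-0.1,0],"dr":[0,0,0]},{"claw":0.4,"dp":[-1,-0.1,0],"dr":[0,0,0]},{"claw":0.4,"dp":[-1,0,0],"dr":[0,0,0]}]'; python3 -c "
from h import *
st();plan(.6815,.130,.1036,87)"
```

```text
t: 3.75
eef_pos: [0.628, 0.1317, 0.1507]
eef_rot: [-0.084, -3.14, 0.0]
wrist_force: [-0.0, 0.3, 0.0]
grip_width: 0.574
grip_force: 31.8
t 3.75 p [0.628  0.1317 0.1507] F [-0.   0.3  0. ] w 0.574 g 31.8 q6 0.15
turn first dr [-0.    -0.001 -0.001] then dp [-1.78  0.04  1.57] | untouched-axes dp [-1.79  0.04  1.57]
```

```bash
python3 -m handwheel '[{"claw":0.4,"dp":[-0.8,0,0],"dr":[0,0,0]},{"claw":0.4,"dp":[-0.8,0.04,0.3],"dr":[0,0,0]},{"claw":0.4,"dp":[-0.15,0,0.6],"dr":[0,0,0]},{"claw":0.4,"dp":[0,0,0.4],"dr":[0,0,0]},{"claw":0.4,"dp":[0,0,0],"dr":[0,0,0]},{"claw":0.4,"dp":[0,0,0],"dr":[0,0,0]}]'; python3 -c "
from h import *
st();plan(.6815,.130,.1036,87)
a=camera('side');b=camera('top');cv2.imwrite('pics/s2.png',np.hstack([cv2.resize(a['pixels'][150:270,260:360],(400,480)),cv2.resize(b['pixels'][130:250,230:330],(400,480))]))"
```

```text
t: 4.35
eef_pos: [0.678, 0.1308, 0.1115]
eef_rot: [-0.082, -3.138, 0.0]
wrist_force: [0.9, -0.1, -0.3]
grip_width: 0.566
grip_force: 31.8
t 4.35 p [0.678  0.1308 0.1115] F [ 0.9 -0.1 -0.3] w 0.566 g 31.8 q6 0.14
turn first dr [-0.    -0.002 -0.   ] then dp [-0.12 -0.02  0.26] | untouched-axes dp [-0.12 -0.02  0.26]
```

View pics/s2.png

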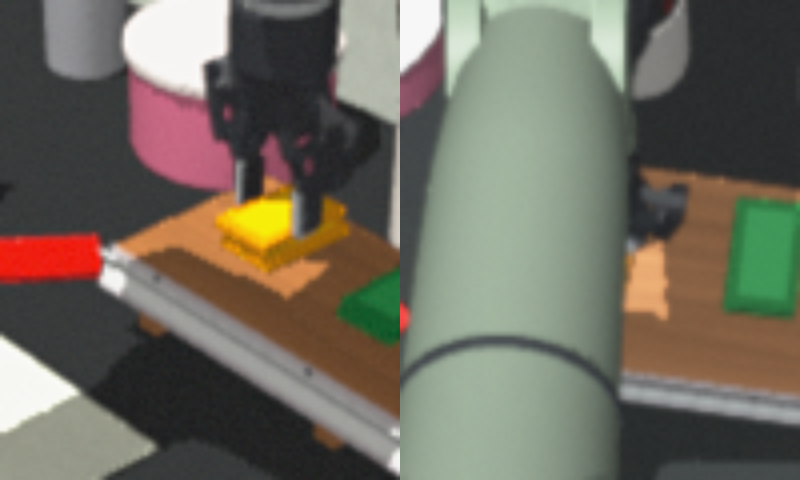

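The left panel (side view) shows the held tile at (280,215), just above the base and lined up with it. The right panel (top view) is blocked by the arm. Lowering and releasing.

```bash
python3 -m handwheel '[{"claw":0.4,"dp":[-0.12,-0.02,0.12],"dr":[0,0,0]},{"claw":0.4,"dp":[0,0,0.1],"dr":[0,0,0]},{"claw":0.4,"dp":[0,0,0.03],"dr":[0,0,0]},{"claw":0.4,"dp":[0,0,0],"dr":[0,0,0]}]'; python3 -c "
from h import *
st();plan(.6815,.130,.1036,87)"
```

```text
t: 4.85
eef_pos: [0.683, 0.1299, 0.1045]
eef_rot: [-0.083, -3.14, 0.0]
wrist_force: [0.1, -0.1, -1.2]
grip_width: 0.568
grip_force: 31.8
t 4.85 p [0.683  0.1299 0.1045] F [ 0.1 -0.1 -1.2] w 0.568 g 31.8 q6 0.13
turn first dr [-0. -0. -0.] then dp [0.05 0.   0.03] | untouched-axes dp [0.05 0.   0.03]
```

Release, then move up and back towards tile A so both cameras are clear.

```bash
python3 -m handwheel '[{"claw":0.4,"dp":[0.05,0,0.02],"dr":[0,0,0]},{"claw":0.6,"dp":[0,0,0],"dr":[0,0,0]},{"claw":0.75,"dp":[0,0,0],"dr":[0,0,0]},{"claw":0.75,"dp":[0,0,0],"dr":[0,0,0]},{"claw":0.75,"dp":[0,0,-0.5],"dr":[0,0,0]},{"claw":0.75,"dp":[0,0,-1],"dr":[0,0,0]},{"claw":0.75,"dp":[0.8,0.5,-0.5],"dr":[0,0,0]},{"claw":0.75,"dp":[1,0.8,0],"dr":[0,0,0]},{"claw":0.75,"dp":[1,0.8,0],"dr":[0,0,0]},{"claw":0.75,"dp":[1,0.8,0],"dr":[0,0,0]}]'; python3 -m handwheel '[{"claw":0.75,"dp":[1,0.8,0],"dr":[0,0,0.07]},{"claw":0.75,"dp":[1,0.8,0],"dr":[0,0,0.07]},{"claw":0.75,"dp":[1,0.5,0],"dr":[0,0,0]}]';python3 -c "
from h import *
st();plan(.449,.2905,.05,73.5)
for n in('top','side'):
    c=camera(n);np.savez(n+'1.npz',**c)
    for m,a,ce in blobs(c,(15,90,30),(35,255,255),100):
        if 170<ce[0]<450 and 150<ce[1]<300: print(n,a,ce.round(),*rect(c,m,.011 if ce[1]>230 else .086))
    cv2.imwrite(f'pics/{n}3.png',cv2.resize(c['pixels'][170:250,250:350],(800,600)))"
```

```text
t: 5.85
eef_pos: [0.572, 0.2237, 0.1658]
eef_rot: [0.084, 3.139, 0.001]
wrist_force: [-0.8, -0.1, -0.1]
grip_width: 0.75
grip_force: 0.0
t: 6.15
eef_pos: [0.4925, 0.301, 0.1657]
eef_rot: [0.429, 3.111, 0.002]
wrist_force: [0.3, -0.2, -0.1]
grip_width: 0.75
grip_force: 0.0
t 6.15 p [0.4925 0.301  0.1657] F [ 0.3 -0.2 -0.1] w 0.75 g 0.0 q6 0.69
turn first dr [0.001 0.001 0.009] then dp [ 1.29 -0.75  3.86] | untouched-axes dp [ 1.3  -0.74  3.86]
top 586 [279. 187.] [0.6826 0.1316] [684.2 131.4] [90.9 54.9] -2.7
top 379 [217. 266.] [0.4573 0.2875] [452.5 292.3] [80.  48.8] -17.0
top 152 [384. 283.] [ 0.4524 -0.1882] [ 451.7 -188.8] [66.3 20.8] 84.0
side 449 [330. 207.] [0.6748 0.1225] [675.5 123.7] [101.2  73.3] -2.8
side 327 [232. 237.] [0.4489 0.2862] [449.  286.1] [80.8 55.7] -16.2
```

View pics/side3.png

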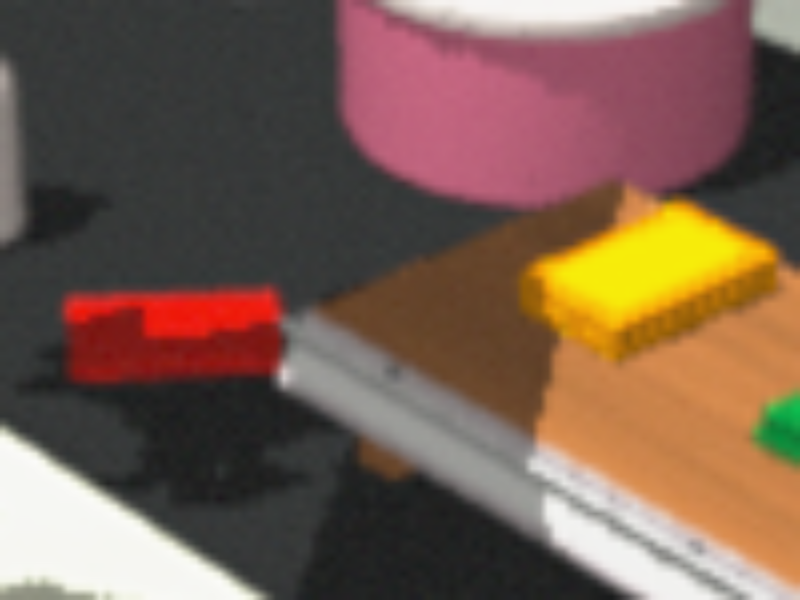

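View pics/top3.png

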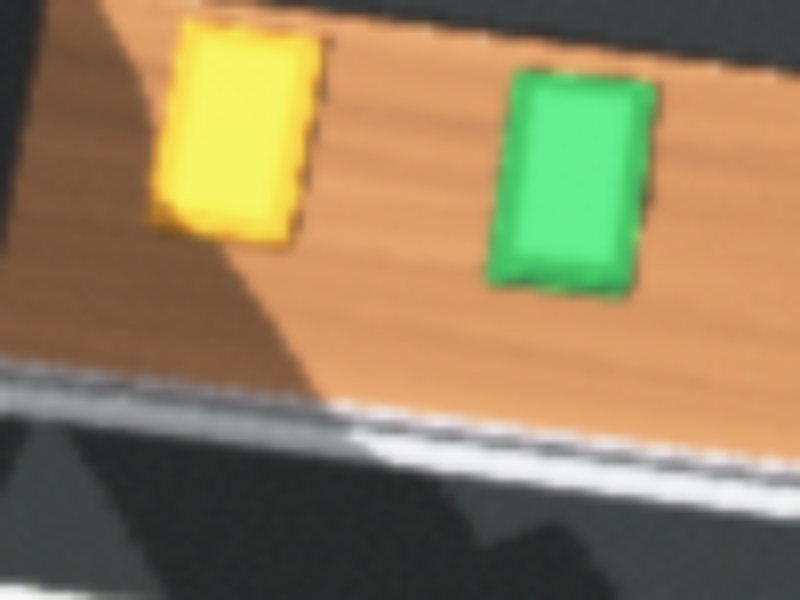

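The side crop shows the two tiles flush, with the left corner at (525,270–310) and no ledges. The top crop shows the pile at (240,130), in line with it too. Next is tile A.

```bash
python3 -m handwheel '[{"claw":0.75,"dp":[0.6,-0.35,0.6],"dr":[0,0,0.009]},{"claw":0.75,"dp":[0.65,-0.38,0.8],"dr":[0,0,0]},{"claw":0.75,"dp":[0,0,0.9],"dr":[0,0,0]},{"claw":0.75,"dp":[0,0,0.9],"dr":[0,0,0]},{"claw":0.75,"dp":[0,0,0.6],"dr":[0,0,0]},{"claw":0.75,"dp":[0,0,0],"dr":[0,0,0]}]'; python3 -c "
from h import *
st();plan(.4502,.2915,.0290,73.5)"
```

```text
t: 6.85
eef_pos: [0.4504, 0.2878, 0.0488]
eef_rot: [-0.45, -3.107, 0.003]
wrist_force: [0.1, -1.1, 0.4]
grip_width: 0.751
grip_force: 0.0
t 6.85 p [0.4504 0.2878 0.0488] F [ 0.1 -1.1  0.4] w 0.751 g 0.0 q6 0.72
turn first dr [-0.001 -0.001  0.   ] then dp [0.04 0.12 0.66] | untouched-axes dp [0.04 0.12 0.66]
```

```bash
python3 -m handwheel '[{"claw":0.75,"dp":[0.04,0.11,0.3],"dr":[0,0,0]},{"claw":0.75,"dp":[0,0,0.25],"dr":[0,0,0]},{"claw":0.7,"dp":[0,0,0.11],"dr":[0,0,0]},{"claw":0.6,"dp":[0,0,0],"dr":[0,0,0]},{"claw":0.4,"dp":[0,0,0],"dr":[0,0,0]},{"claw":0.4,"dp":[0,0,0],"dr":[0,0,0]},{"claw":0.4,"dp":[0,0,0],"dr":[0,0,0]},{"claw":0.4,"dp":[0,0,0],"dr":[0,0,0]}]'; python3 -c "
from h import *
st()"; python3 -m handwheel '[{"claw":0.4,"dp":[0,0,-0.6],"dr":[0,0,0]},{"claw":0.4,"dp":[0,0,-1],"dr":[0,0,-0.075]},{"claw":0.4,"dp":[0,0,-1],"dr":[0,0,-0.075]},{"claw":0.4,"dp":[0,0,-1],"dr":[0,0,0]},{"claw":0.4,"dp":[0,0,-0.5],"dr":[0,0,0]}]'; python3 -c "
from h import *
st();plan(.6815,.130,.1120,87)"
```

```text
t: 7.65
eef_pos: [0.4511, 0.2924, 0.0307]
eef_rot: [0.449, 3.109, 0.001]
wrist_force: [-0.1, -0.4, 3.1]
grip_width: 0.564
grip_force: 31.4
t 7.65 p [0.4511 0.2924 0.0307] F [-0.1 -0.4  3.1] w 0.564 g 31.4 q6 0.72
t: 8.15
eef_pos: [0.4519, 0.2929, 0.156]
eef_rot: [0.08, 3.138, 0.002]
wrist_force: [0.3, 0.6, -0.4]
grip_width: 0.563
grip_force: 31.2
t 8.15 p [0.4519 0.2929 0.156 ] F [ 0.3  0.6 -0.4] w 0.563 g 31.2 q6 0.49
turn first dr [0.001 0.002 0.001] then dp [-7.93 -5.02  1.47] | untouched-axes dp [-7.91 -5.03  1.48]
```

```bash
python3 -m handwheel '[{"claw":0.4,"dp":[-0.9,-0.6,0],"dr":[0,0,0]},{"claw":0.4,"dp":[-0.9,-0.6,0],"dr":[0,0,0]},{"claw":0.4,"dp":[-0.9,-0.6,0],"dr":[0,0,0]},{"claw":0.4,"dp":[-0.9,-0.6,0],"dr":[0,0,0]},{"claw":0.4,"dp":[-0.9,-0.6,0],"dr":[0,0,0]},{"claw":0.4,"dp":[-0.9,-0.6,0],"dr":[0,0,0]},{"claw":0.4,"dp":[-0.9,-0.5,0],"dr":[0,0,0]},{"claw":0.4,"dp":[-0.9,-0.5,0],"dr":[0,0,0]},{"claw":0.4,"dp":[-0.7,-0.4,0.3],"dr":[0,0,0]},{"claw":0.4,"dp":[0,0,0.3],"dr":[0,0,0]}]'; python3 -m handwheel '[{"claw":0.4,"dp":[0,0,0.3],"dr":[0,0,0]},{"claw":0.4,"dp":[0,0,0],"dr":[0,0,0]},{"claw":0.4,"dp":[0,0,0],"dr":[0,0,0]}]'; python3 -c "
from h import *
st();plan(.6815,.130,.1127,87)"
```

```text
t: 9.15
eef_pos: [0.6827, 0.128, 0.1349]
eef_rot: [0.085, 3.138, -0.001]
wrist_force: [-0.4, -0.1, -1.1]
grip_width: 0.565
grip_force: 31.2
t: 9.45
eef_pos: [0.6788, 0.1311, 0.126]
eef_rot: [-0.079, -3.139, 0.0]
wrist_force: [0.3, -0.0, 0.0]
grip_width: 0.57
grip_force: 31.2
t 9.45 p [0.6788 0.1311 0.126 ] F [ 0.3 -0.   0. ] w 0.57 g 31.2 q6 0.13
turn first dr [-0.    -0.001  0.001] then dp [-0.09 -0.03  0.44] | untouched-axes dp [-0.09 -0.03  0.44]
```

```bash
python3 -m handwheel '[{"claw":0.4,"dp":[-0.04,-0.02,0.25],"dr":[0,0,0]},{"claw":0.4,"dp":[0,0,0],"dr":[0,0,0]}]'; python3 -m handwheel '[{"claw":0.4,"dp":[0,0,0],"dr":[0,0,0]}]';python3 -m handwheel '[{"claw":0.4,"dp":[0,0,0],"dr":[0,0,0]}]'
```

```text
t: 9.65
eef_pos: [0.6806, 0.1301, 0.1183]
eef_rot: [-0.079, -3.14, 0.0]
wrist_force: [-0.3, 0.2, -0.8]
grip_width: 0.567
grip_force: 31.2
t: 9.75
eef_pos: [0.6808, 0.13, 0.1189]
eef_rot: [-0.08, -3.14, 0.0]
wrist_force: [-0.2, 0.2, -0.4]
grip_width: 0.566
grip_force: 31.2
t: 9.85
eef_pos: [0.6812, 0.1298, 0.1192]
eef_rot: [0.08, 3.14, 0.0]
wrist_force: [-0.7, -0.4, -1.6]
grip_width: 0.563
grip_force: 31.2
```

Good x and y. Lower until light contact.

```bash
python3 -m handwheel '[{"claw":0.4,"dp":[-0.02,0,0.13],"dr":[0,0,0]},{"claw":0.4,"dp":[0,0,0.03],"dr":[0,0,0]},{"claw":0.4,"dp":[0,0,0],"dr":[0,0,0]}]'; python3 -m handwheel '[{"claw":0.4,"dp":[0,0,0.03],"dr":[0,0,0]},{"claw":0.4,"dp":[0,0,0],"dr":[0,0,0]}]'
```

```text
t: 10.15
eef_pos: [0.6816, 0.1296, 0.1139]
eef_rot: [-0.081, -3.14, 0.0]
wrist_force: [0.2, -0.0, -0.1]
grip_width: 0.564
grip_force: 31.2
t: 10.35
eef_pos: [0.6817, 0.1296, 0.1138]
eef_rot: [0.08, 3.14, -0.0]
wrist_force: [-1.6, -0.7, 3.3]
grip_width: 0.568
grip_force: 31.8
```

```bash
python3 -m handwheel '[{"claw":0.6,"dp":[0,0,-0.01],"dr":[0,0,0]},{"claw":0.75,"dp":[0,0,0],"dr":[0,0,0]},{"claw":0.75,"dp":[0,0,0],"dr":[0,0,0]},{"claw":0.75,"dp":[0,0,-0.5],"dr":[0,0,0]},{"claw":0.75,"dp":[0,0,-1],"dr":[0,0,0]},{"claw":0.75,"dp":[0,0,-1],"dr":[0,0,0]},{"claw":0.75,"dp":[1,-0.9,-0.5],"dr":[0,0,0]},{"claw":0.75,"dp":[1,-1,0],"dr":[0,0,0]},{"claw":0.75,"dp":[1,-1,0],"dr":[0,0,0]},{"claw":0.75,"dp":[1,-1,0],"dr":[0,0,0]}]'; python3 -m handwheel '[{"claw":0.5,"dp":[0.9,-1.2,0],"dr":[0,0,0]}]' ; python3 -m handwheel '[{"claw":0.5,"dp":[1,-1,0],"dr":[0,0,0]},{"claw":0.5,"dp":[1,-1,0],"dr":[0,0,0]},{"claw":0.5,"dp":[1,-1,0],"dr":[0,0,0]},{"claw":0.5,"dp":[0,-1,0],"dr":[0,0,0]},{"claw":0.5,"dp":[0,-1,0],"dr":[0,0,0]}]';python3 -c "
from h import *
st();plan(.442,-.1845,.062,-5.8)
for n in('top','side'):
    c=camera(n);np.savez(n+'2.npz',**c)
    for m,a,ce in blobs(c,(15,90,30),(35,255,255),100):
        if 170<ce[0]<450 and 150<ce[1]<340: print(n,a,ce.round(),*rect(c,m,.07 if ce[1]>230 else .094))
    cv2.imwrite(f'pics/{n}4.png',cv2.resize(c['pixels'][170:250,250:350],(800,600)))"
```

```text
t: 11.35
eef_pos: [0.555, 0.0181, 0.2049]
eef_rot: [0.079, 3.139, -0.001]
wrist_force: [1.0, -0.7, 0.7]
grip_width: 0.747
grip_force: 0.0
t: 11.85
eef_pos: [0.4577, -0.1273, 0.205]
eef_rot: [0.081, 3.139, -0.001]
wrist_force: [0.8, 0.4, 0.3]
grip_width: 0.499
grip_force: 0.0
t 11.85 p [ 0.4577 -0.1273  0.205 ] F [0.8 0.4 0.3] w 0.499 g 0.0 q6 -0.38
turn first dr [-0.001  0.001 -0.968] then dp [1.95 0.33 4.77] | untouched-axes dp [ 0.44 -1.93  4.77]
top 588 [279. 187.] [0.6808 0.1308] [680.9 130.9] [87.9 54.2] -3.1
side 213 [322. 207.] [0.6498 0.1306] [654.6 135.1] [115.1  48. ] 32.7
side 105 [414. 223.] [ 0.7649 -0.0968] [762.4 -95.8] [81.2 42. ] 25.2
side 302 [360. 309.] [ 0.4292 -0.1982] [ 427.7 -196.8] [88.5 43.9] 83.1out of range
```

View pics/side4.png

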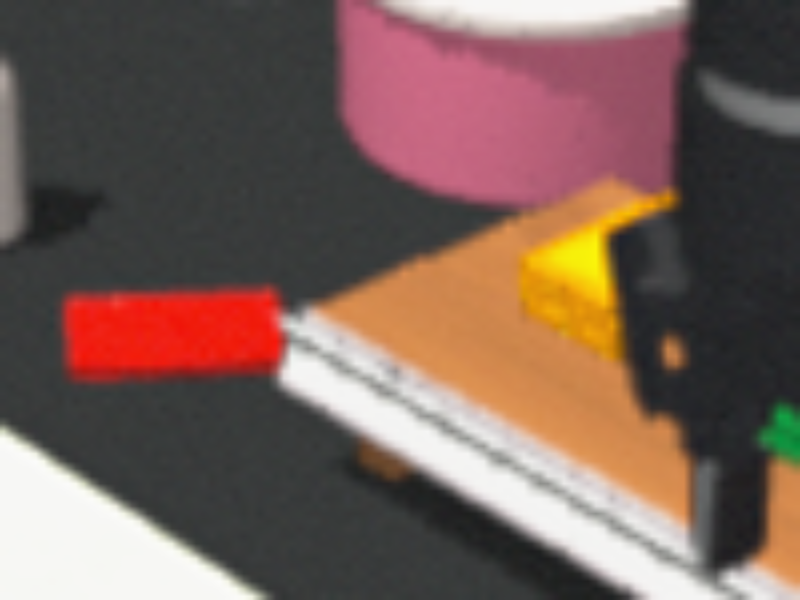

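The pile still looks flush: its left corner is vertical at (525,255–315), though the gripper hides the right side. Turning over the rack.

```bash
python3 -m handwheel '[{"claw":0.5,"dp":[0,0,0.2],"dr":[0,0,-0.095]},{"claw":0.5,"dp":[0,0,0.2],"dr":[0,0,-0.095]},{"claw":0.5,"dp":[0,0,0.2],"dr":[0,0,-0.095]},{"claw":0.5,"dp":[0,0,0.2],"dr":[0,0,-0.095]},{"claw":0.5,"dp":[0,0,0.2],"dr":[0,0,-0.095]},{"claw":0.5,"dp":[0,0,0.2],"dr":[0,0,-0.095]},{"claw":0.5,"dp":[0,0,0.2],"dr":[0,0,-0.095]},{"claw":0.5,"dp":[0,0,0.2],"dr":[0,0,-0.095]},{"claw":0.5,"dp":[0,0,0.2],"dr":[0,0,-0.095]},{"claw":0.5,"dp":[0,0,0.2],"dr":[0,0,-0.095]}]'; python3 -m handwheel '[{"claw":0.5,"dp":[0.95,0.15,0],"dr":[0,0,-0.018]},{"claw":0.5,"dp":[0.95,0.15,0],"dr":[0,0,0]},{"claw":0.5,"dp":[0,0,0],"dr":[0,0,0]},{"claw":0.5,"dp":[0,0,0],"dr":[0,0,0]}]';python3 -c "
from h import *
st();plan(.442,-.1845,.062,-5.8)"
```

```text
t: 12.95
eef_pos: [0.4588, -0.1256, 0.1441]
eef_rot: [-2.08, 2.353, -0.001]
wrist_force: [0.6, 0.2, -0.5]
grip_width: 0.501
grip_force: 0.0
t: 13.35
eef_pos: [0.4431, -0.1816, 0.144]
eef_rot: [-2.105, 2.331, -0.0]
wrist_force: [0.3, 0.5, -0.0]
grip_width: 0.5
grip_force: 0.0
t 13.35 p [ 0.4431 -0.1816  0.144 ] F [ 0.3  0.5 -0. ] w 0.5 g 0.0 q6 -2.01
turn first dr [-0.     0.    -0.001] then dp [0.1  0.03 2.73] | untouched-axes dp [0.1  0.03 2.73]
```

```bash
python3 -m handwheel '[{"claw":0.5,"dp":[0.1,0.03,0.7],"dr":[0,0,0]},{"claw":0.5,"dp":[0,0,0.8],"dr":[0,0,0]},{"claw":0.4,"dp":[0,0,0.8],"dr":[0,0,0]},{"claw":0.3,"dp":[0,0,0.4],"dr":[0,0,0]},{"claw":0.3,"dp":[0,0,0],"dr":[0,0,0]},{"claw":0.3,"dp":[0,0,0],"dr":[0,0,0]}]' 30; python3 -c "
from h import *
st();plan(.442,-.1845,.063,-5.8)
a=camera('side');cv2.imwrite('pics/s5.png',cv2.resize(a['pixels'][240:365,290:440],(720,600)))"
```

```text
t: 13.95
eef_pos: [0.442, -0.1843, 0.063]
eef_rot: [-2.107, 2.33, -0.0]
wrist_force: [0.2, -0.1, 0.1]
grip_width: 0.298
grip_force: 0.0
t 13.95 p [ 0.442  -0.1843  0.063 ] F [ 0.2 -0.1  0.1] w 0.298 g 0.0 q6 -2.02
turn first dr [-0.  0.  0.] then dp [0.01 0.   0.  ] | untouched-axes dp [0.01 0.   0.  ]
```

View pics/s5.png

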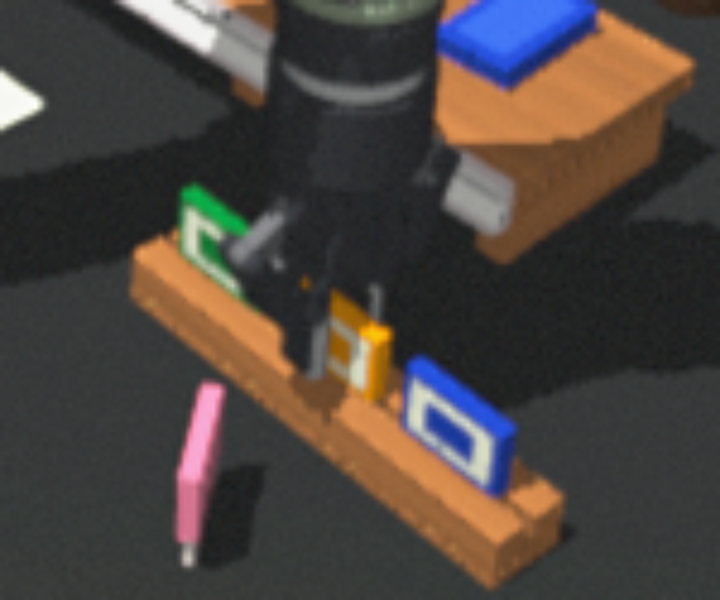

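The fingers straddle the amber ticket at (345,345), between the green and blue ones. Gripping and lifting.

```bash
python3 -m handwheel '[{"claw":0.15,"dp":[0,0,0],"dr":[0,0,0]},{"claw":0,"dp":[0,0,0],"dr":[0,0,0]},{"claw":0,"dp":[0,0,0],"dr":[0,0,0]},{"claw":0,"dp":[0,0,0],"dr":[0,0,0]},{"claw":0,"dp":[0,0,0],"dr":[0,0,0]}]' 40; python3 -m handwheel '[{"claw":0,"dp":[0,0,0],"dr":[0,0,0]},{"claw":0,"dp":[0,0,0],"dr":[0,0,0]},{"claw":0,"dp":[0,0,0],"dr":[0,0,0]}]' 80; python3 -c "
from h import *
c=dict(np.load('top0.npz'))
# rail: dark gap line / shelf corners from oak top face
for f in('top0.npz','top2.npz'):
  c=dict(np.load(f))
  for m,a,ce in blobs(c,(3,60,60),(17,220,255),3000):
    if 100<ce[0]<450 and 150<ce[1]<330:
        b=cv2.findContours(m.astype(np.uint8),cv2.RETR_EXTERNAL,cv2.CHAIN_APPROX_NONE)[0][0][:,0]
        P=ray(c,b,.07)[:,:2].astype(np.float32); (x,y),s,ang=cv2.minAreaRect(P*1000);print(f,x,y,s,ang)
        # front edge line fit
        q=P[(P[:,0]<.63)&(P[:,1]>-.16)&(P[:,1]<.18)]; k=np.polyfit(q[:,1],q[:,0],1);k=np.polyfit(*q[abs(np.polyval(k,q[:,1])-q[:,0])<.004].T[::-1],1);print('front x=',k, np.degrees(np.arctan(k[0])),'at .131',np.polyval(k,.131))
  for m,a,ce in blobs(c,(0,0,110),(180,60,255),500):
    if 200<ce[0]<450 and 190<ce[1]<250: 
        b=np.argwhere(m)[:,::-1]; P=ray(c,b,.07)[:,:2]; k=np.polyfit(P[:,1],P[:,0],1); print('white mid at .131',np.polyval(k,.131),k,rect(c,m,.07))
"
```

```text
t: 14.5
eef_pos: [0.443, -0.1853, 0.0635]
eef_rot: [-2.105, 2.33, -0.004]
wrist_force: [2.6, 0.0, 6.6]
grip_width: 0.108
grip_force: 43.1
t: 14.8
eef_pos: [0.443, -0.1853, 0.0636]
eef_rot: [-2.105, 2.33, -0.004]
wrist_force: [1.9, 0.6, 7.3]
grip_width: 0.101
grip_force: 78.0
top0.npz 659.49267578125 8.244155883789062 (403.8809509277344, 152.47720336914062) 87.15868377685547
front x= [0.04921999 0.58446744] 2.8178235471084174 at .131 0.5909152590206934
white mid at .131 0.5785165367335887 [0.04881061 0.57212235] (array([0.5727, 0.012 ]), array([572.9,  12.6]), array([400.6,  22.2]), 87.2)
top2.npz 658.7138671875 9.35821533203125 (401.8724060058594, 152.76087951660156) 87.16182708740234
front x= [-0.00436101  0.58880134] -0.24986594720859634 at .131 0.5882300505378562
```

```bash
python3 -m handwheel '[{"claw":0,"dp":[0,0,-0.5],"dr":[0,0,0]},{"claw":0,"dp":[0,0,-1],"dr":[0,0,0]},{"claw":0,"dp":[0,0,-1],"dr":[0,0,0.01]},{"claw":0,"dp":[0,0,-1],"dr":[0,0,0.012]},{"claw":0,"dp":[0,0,-0.5],"dr":[0,0,0.011]},{"claw":0,"dp":[0,0,0],"dr":[0,0,0]},{"claw":0,"dp":[0,0,0],"dr":[0,0,0]}]';python3 -c "
from h import *
st();plan(.583,.1345,.160,-2.84)"
```

```text
t: 15.5
eef_pos: [0.441, -0.1845, 0.1819]
eef_rot: [2.045, -2.384, -0.001]
wrist_force: [-0.1, 0.2, -0.3]
grip_width: 0.102
grip_force: 79.7
t 15.5 p [ 0.441  -0.1845  0.1819] F [-0.1  0.2 -0.3] w 0.102 g 79.7 q6 -1.97
turn first dr [ 0.001  0.    -0.066] then dp [-10.85  -4.2    0.73] | untouched-axes dp [-11.23  -3.06   0.73]
```

```bash
python3 -m handwheel '[{"claw":0,"dp":[0,0,0],"dr":[0,0,-0.066]},{"claw":0,"dp":[-1,-0.4,0],"dr":[0,0,0]},{"claw":0,"dp":[-1,-0.4,0],"dr":[0,0,0]},{"claw":0,"dp":[-1,-0.4,0],"dr":[0,0,0]},{"claw":0,"dp":[-1,-0.4,0],"dr":[0,0,0]},{"claw":0,"dp":[-1,-0.4,0],"dr":[0,0,0]},{"claw":0,"dp":[-1,-0.4,0],"dr":[0,0,0]},{"claw":0,"dp":[-1,-0.4,0],"dr":[0,0,0]},{"claw":0,"dp":[-1,-0.4,0],"dr":[0,0,0]},{"claw":0,"dp":[-1,-0.4,0],"dr":[0,0,0]}]';python3 -m handwheel '[{"claw":0,"dp":[-0.9,-0.4,0],"dr":[0,0,0]},{"claw":0,"dp":[-0.9,-0.2,0.5],"dr":[0,0,0]},{"claw":0,"dp":[0,0,0.3],"dr":[0,0,0]},{"claw":0,"dp":[0,0,0],"dr":[0,0,0]},{"claw":0,"dp":[0,0,0],"dr":[0,0,0]}]';python3 -c "
from h import *
st();plan(.583,.1345,.1356,-2.84)"
```

```text
t: 16.5
eef_pos: [0.5619, 0.0808, 0.1803]
eef_rot: [2.164, -2.273, -0.004]
wrist_force: [0.3, 0.2, -0.3]
grip_width: 0.104
grip_force: 79.7
t: 17.0
eef_pos: [0.5823, 0.1318, 0.1573]
eef_rot: [2.163, -2.275, -0.002]
wrist_force: [-0.5, -0.5, -0.5]
grip_width: 0.103
grip_force: 79.7
t 17.0 p [0.5823 0.1318 0.1573] F [-0.5 -0.5 -0.5] w 0.103 g 79.7 q6 -1.42
turn first dr [ 0.002 -0.001 -0.   ] then dp [-0.09 -0.02  0.72] | untouched-axes dp [-0.09 -0.02  0.72]
```

```bash
python3 -m handwheel '[{"claw":0,"dp":[-0.05,-0.02,0.4],"dr":[0,0,0]},{"claw":0,"dp":[0,0,0.3],"dr":[0,0,0]},{"claw":0,"dp":[0,0,0],"dr":[0,0,0]},{"claw":0,"dp":[0,0,0],"dr":[0,0,0]}]';python3 -c "
from h import *
st();plan(.583,.1345,.1356,-2.84)
a=camera('side');np.savez('side6.npz',**a);b=camera('top');np.savez('top6.npz',**b)
cv2.imwrite('pics/s6.png',cv2.resize(a['pixels'][175:265,270:390],(800,600),interpolation=cv2.INTER_CUBIC))"
```

```text
t: 17.4
eef_pos: [0.5839, 0.1337, 0.1372]
eef_rot: [2.165, -2.276, -0.001]
wrist_force: [0.4, 0.5, -0.4]
grip_width: 0.103
grip_force: 79.7
t 17.4 p [0.5839 0.1337 0.1372] F [ 0.4  0.5 -0.4] w 0.103 g 79.7 q6 -1.42
turn first dr [ 0.001 -0.    -0.   ] then dp [-0.02  0.03  0.05] | untouched-axes dp [-0.02  0.03  0.05]
```

View pics/s6.png

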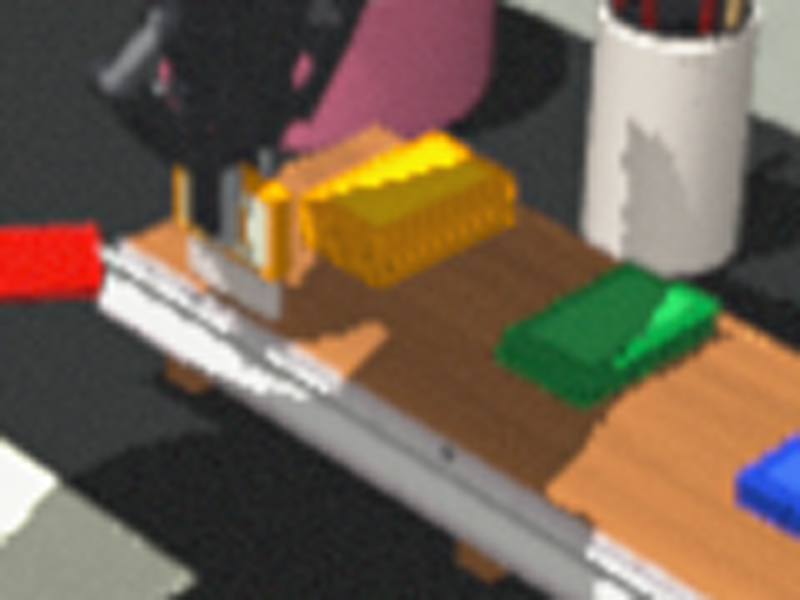

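The pile is flush at (410,210). The ticket's tongue hangs over the rail, its foot edge running from (190,262) to (280,318). The rail's dark slot passes about (270,350)–(448,452). I'll compare them metrically in this view.

```bash
python3 - <<'E'
from h import *
c=dict(np.load("side6.npz"));P=pts(c);hsv=cv2.cvtColor(c["pixels"],cv2.COLOR_BGR2HSV)
th=np.radians(-2.84);ex=np.array([np.cos(th),np.sin(th)]);ey=np.array([-ex[1],ex[0]]);o=np.array([.6595,.0082])
loc=lambda p:np.array([(p[:2]-o)@ex,(p[:2]-o)@ey])
# oak/white boundary and dark slot per column
for u in list(range(314,322,2))+list(range(360,376,3)):
    S=hsv[:,u,1].astype(int);V=hsv[:,u,2].astype(int)
    v0=int(223+(u-314)*0.62)
    r=range(v0-8,v0+16)
    print(u,[(v,S[v],V[v]) for v in r if 1][4:18]) if u in(318,369) else None
    v=next((v for v in r if S[v]<70 and S[v-1]>=70),None)
    if v: 
        q=ray(c,[u,v-.5],.07)[0];d=min(range(v,v+7),key=lambda k:V[k]);q2=ray(c,[u,d],.07)[0]
        print("oak edge",u,v,loc(q).round(4)," dark",d,loc(q2).round(4))
# tongue: light low-sat pixels in the hanging region
x0,x1,y0,y1=297,313,208,224
m=np.zeros((480,640),bool);m[y0:y1,x0:x1]=(hsv[y0:y1,x0:x1,1]<60)&(hsv[y0:y1,x0:x1,2]>100)
for u in range(299,313,2):
    vs=np.where(m[:,u])[0]
    if len(vs): q=ray(c,[u,vs.max()+.5],.0815)[0];print("foot",u,vs.max(),loc(q).round(4),"depth",P[vs[len(vs)//2],u].round(4),loc(P[vs[len(vs)//2],u]).round(4))
print("tcp",loc(env.observe()["eef_pos"]))
E
```

```text
oak edge 314 227 [-0.076   0.0899]  dark 232 [-0.0939  0.0705]
oak edge 316 228 [-0.0753  0.0827]  dark 233 [-0.0931  0.0635]
318 [(221, np.int64(140), np.int64(100)), (222, np.int64(154), np.int64(101)), (223, np.int64(147), np.int64(104)), (224, np.int64(153), np.int64(105)), (225, np.int64(159), np.int64(156)), (226, np.int64(161), np.int64(209)), (227, np.int64(162), np.int64(220)), (228, np.int64(143), np.int64(223)), (229, np.int64(82), np.int64(226)), (230, np.int64(26), np.int64(222)), (231, np.int64(10), np.int64(212)), (232, np.int64(1), np.int64(228)), (233, np.int64(3), np.int64(225)), (234, np.int64(4), np.int64(135))]
oak edge 318 230 [-0.0778  0.0721]  dark 234 [-0.0923  0.0565]
oak edge 320 231 [-0.0771  0.065 ]  dark 235 [-0.0915  0.0496]
oak edge 360 255 [-0.0752 -0.0802]  dark 261 [-0.0948 -0.0986]
oak edge 363 257 [-0.0757 -0.091 ]  dark 262 [-0.0922 -0.1064]
oak edge 366 259 [-0.0762 -0.1016]  dark 264 [-0.0926 -0.1168]
369 [(253, np.int64(162), np.int64(206)), (254, np.int64(163), np.int64(210)), (255, np.int64(163), np.int64(213)), (256, np.int64(161), np.int64
[... 431 characters left out ...]
ak edge 372 263 [-0.0771 -0.1226]  dark 268 [-0.0934 -0.1374]
oak edge 375 265 [-0.0776 -0.133 ]  dark 270 [-0.0937 -0.1475]
foot 299 223 [-0.1081  0.1148] depth [0.5871 0.1591 0.068 ] [-0.0798  0.1471]
foot 301 223 [-0.1041  0.1112] depth [0.5841 0.148  0.081 ] [-0.0823  0.1359]
foot 303 223 [-0.1     0.1076] depth [0.5823 0.1384 0.0863] [-0.0836  0.1262]
foot 305 223 [-0.096   0.1041] depth [0.5813 0.1296 0.0875] [-0.0841  0.1174]
foot 307 223 [-0.092   0.1005] depth [0.5817 0.1224 0.0971] [-0.0833  0.1102]
foot 309 221 [-0.0814  0.1042] depth [0.5798 0.1128 0.0928] [-0.0848  0.1005]
foot 311 222 [-0.0807  0.097 ] depth [0.5833 0.1087 0.0899] [-0.0811  0.0966]
tcp [-0.08125346  0.12188927]
```

```bash
python3 -m handwheel '[{"claw":0,"dp":[0,0.05,0.2],"dr":[0,0,0]},{"claw":0,"dp":[0,0,0.15],"dr":[0,0,0]},{"claw":0,"dp":[0,0,0],"dr":[0,0,0]}]' 90;python3 -m handwheel '[{"claw":0,"dp":[0,0,0.1],"dr":[0,0,0]},{"claw":0,"dp":[0,0,0],"dr":[0,0,0]}]' ;python3 -m handwheel '[{"claw":0,"dp":[0,0,0.1],"dr":[0,0,0]},{"claw":0,"dp":[0,0,0],"dr":[0,0,0]}]'
```

```text
t: 17.8
eef_pos: [0.582, 0.1342, 0.1261]
eef_rot: [2.165, -2.275, -0.001]
wrist_force: [-0.7, -0.6, -0.3]
grip_width: 0.099
grip_force: 88.7
t: 18.0
eef_pos: [0.5825, 0.1342, 0.1236]
eef_rot: [2.165, -2.276, -0.0]
wrist_force: [-0.1, -0.5, -0.5]
grip_width: 0.103
grip_force: 88.7
t: 18.2
eef_pos: [0.5825, 0.1342, 0.1206]
eef_rot: [2.165, -2.276, -0.0]
wrist_force: [0.2, -1.4, -0.1]
grip_width: 0.107
grip_force: 88.7
```

```bash
python3 -m handwheel '[{"claw":0,"dp":[0,0,0.1],"dr":[0,0,0]},{"claw":0,"dp":[0,0,0],"dr":[0,0,0]}]' ;python3 -c "
from h import *
a=camera('side');cv2.imwrite('pics/s7.png',cv2.resize(a['pixels'][190:250,280:360],(800,600),interpolation=cv2.INTER_CUBIC))"
```

```text
t: 18.4
eef_pos: [0.5832, 0.1342, 0.1179]
eef_rot: [-2.165, 2.275, -0.001]
wrist_force: [0.8, -0.5, -0.5]
grip_width: 0.104
grip_force: 88.8
```

View pics/s7.png

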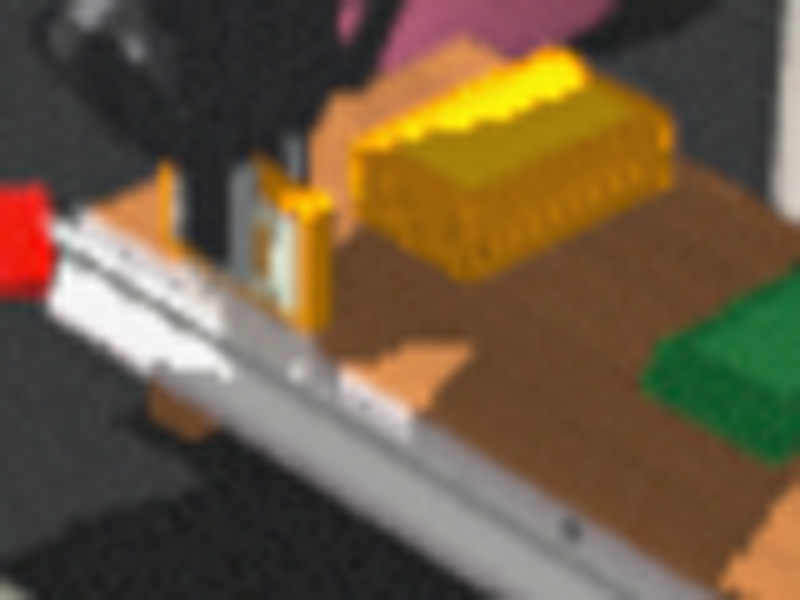

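The tongue has disappeared behind the lip's flare at (270,310), so it is in the mouth. Pressing down in small steps.

```bash
for i in 1; do :; done; python3 -m handwheel '[{"claw":0,"dp":[0,0,0.1],"dr":[0,0,0]},{"claw":0,"dp":[0,0,0],"dr":[0,0,0]}]' ;python3 -m handwheel '[{"claw":0,"dp":[0,0,0.1],"dr":[0,0,0]},{"claw":0,"dp":[0,0,0],"dr":[0,0,0]}]';python3 -m handwheel '[{"claw":0,"dp":[0,0,0.07],"dr":[0,0,0]},{"claw":0,"dp":[0,0,0],"dr":[0,0,0]}]'
```

```text
t: 18.65
eef_pos: [0.5839, 0.1342, 0.1154]
eef_rot: [-2.164, 2.275, -0.003]
wrist_force: [4.1, -0.2, 0.6]
grip_width: 0.101
grip_force: 89.0
t: 18.85
eef_pos: [0.5841, 0.1343, 0.1125]
eef_rot: [-2.164, 2.274, -0.003]
wrist_force: [4.1, -0.1, 2.2]
grip_width: 0.102
grip_force: 88.9
t: 19.05
eef_pos: [0.5834, 0.1342, 0.1099]
eef_rot: [-2.165, 2.275, -0.001]
wrist_force: [4.9, 0.4, 1.3]
grip_width: 0.101
grip_force: 88.8
```

```bash
python3 -m handwheel '[{"claw":0,"dp":[0,-0.03,0.05],"dr":[0,0,0]},{"claw":0,"dp":[0,0,0],"dr":[0,0,0]}]' ;python3 -m handwheel '[{"claw":0,"dp":[0,0,0.05],"dr":[0,0,0]},{"claw":0,"dp":[0,0,0],"dr":[0,0,0]}]';python3 -m handwheel '[{"claw":0,"dp":[0,0,0.03],"dr":[0,0,0]},{"claw":0,"dp":[0,0,0],"dr":[0,0,0]}]'
```

```text
t: 19.25
eef_pos: [0.5837, 0.1341, 0.1081]
eef_rot: [2.166, -2.276, -0.0]
wrist_force: [4.4, -0.6, 1.7]
grip_width: 0.101
grip_force: 88.8
t: 19.45
eef_pos: [0.5835, 0.1341, 0.1066]
eef_rot: [2.165, -2.276, -0.0]
wrist_force: [5.1, 0.1, 0.0]
grip_width: 0.103
grip_force: 88.7
t: 19.65
eef_pos: [0.5835, 0.1342, 0.1058]
eef_rot: [2.166, -2.276, -0.0]
wrist_force: [5.0, 0.2, 0.5]
grip_width: 0.1
grip_force: 88.7
```

```bash
python3 -m handwheel '[{"claw":0,"dp":[0,0,0.03],"dr":[0,0,0]},{"claw":0,"dp":[0,0,0],"dr":[0,0,0]}]' ;python3 -m handwheel '[{"claw":0,"dp":[0,0,0.03],"dr":[0,0,0]},{"claw":0,"dp":[0,0,0],"dr":[0,0,0]}]'
```

```text
t: 19.85
eef_pos: [0.5836, 0.1342, 0.1056]
eef_rot: [-2.166, 2.276, -0.0]
wrist_force: [3.9, 0.6, 4.9]
grip_width: 0.101
grip_force: 89.6
t: 20.05
eef_pos: [0.5836, 0.1342, 0.1054]
eef_rot: [-2.165, 2.275, -0.001]
wrist_force: [2.2, -1.3, 9.8]
grip_width: 0.097
grip_force: 90.7
```

```bash
python3 -m handwheel '[{"claw":0,"dp":[0,0,0.01],"dr":[0,0,0]},{"claw":0,"dp":[0,0,0],"dr":[0,0,0]},{"claw":0,"dp":[0,0,0],"dr":[0,0,0]},{"claw":0,"dp":[0,0,0],"dr":[0,0,0]},{"claw":0,"dp":[0,0,0],"dr":[0,0,0]}]'; python3 -c "
from h import *
st();a=camera('side');cv2.imwrite('pics/s8.png',cv2.resize(a['pixels'][190:250,280:360],(800,600),interpolation=cv2.INTER_CUBIC));st()"
```

```text
t: 20.55
eef_pos: [0.5836, 0.1342, 0.1054]
eef_rot: [-2.165, 2.275, -0.001]
wrist_force: [1.4, -1.3, 12.2]
grip_width: 0.103
grip_force: 91.0
t 20.55 p [0.5836 0.1342 0.1054] F [ 1.4 -1.3 12.2] w 0.103 g 91.0 q6 -1.42
t 20.6 p [0.5836 0.1342 0.1054] F [ 1.1 -1.2 12.1] w 0.102 g 91.0 q6 -1.42
```

View pics/s8.png

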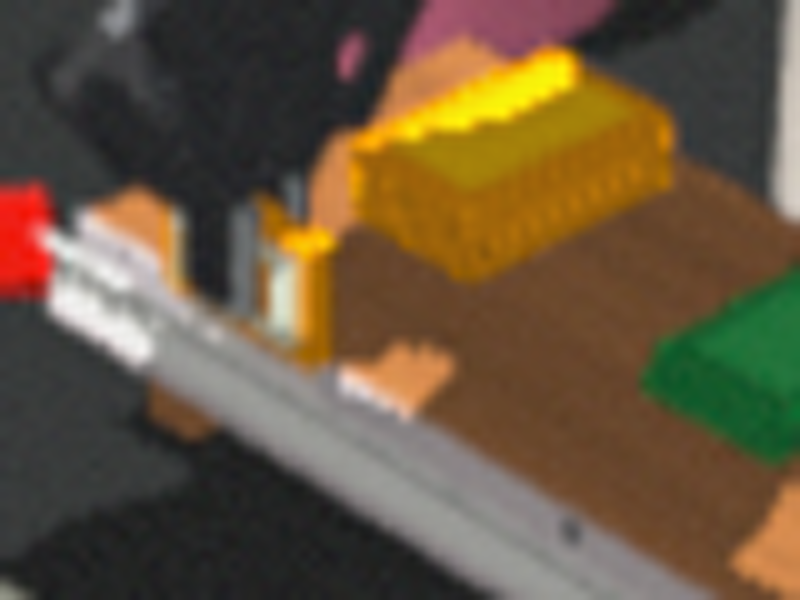

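The ticket head now sits down at the lip, with its right lower corner at (315,360). The lip is pushed out, the pile is square, and the push is about 12 N at the expected home height. Handing in.

```bash
python3 -c "
from h import *
print(ticket.job_done());st()"
```

```text
the job is handed in; nothing more can be done
None
the job is handed in; nothing more can be done
```

I handed the job in with both amber tiles stacked flush on the base tile and the amber ticket home behind the lip, still held with about 12 N of downward push; the hand-in returned no verdict.

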